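# Load the instrument cases on the gravity roller lane

## Robot

A 7-joint arm with a two-finger parallel gripper is mounted at the origin on the work surface. World frame = base frame: x ahead of the robot, y to its left, z up, the work surface at z = 0. Lengths are in m, angles in degrees, forces in N, time in s.
With the tool pointing down it reaches from about 0.425 to 0.825 m from the base axis. Payload 3.6 kg.
Tool frame: the origin (TCP) lies on the centre line of the jaws, within the pads' length; the fingertips stand 25 mm ahead of it and the grasp point (between the pads) lies 6 mm ahead of it (ctrl.tcp_to_tips is the z of the fingertips in the tool frame, in m); z points along the fingers, y is the direction in which the jaws open and shut (so a half turn about z gives the same grasp; the last joint's range is limited). The gripper opens to 85 mm and grips with 20 to 120 N. Pads are 22 mm wide; open, the fingers measure 114 mm over their backs; the gripper's body (76 mm by 85 mm) begins 54 mm behind the grasp point. The pads swing forward as they close: fully open they stand 13 mm farther back than shut.
Start: joints at [69.643, 35.231, -0.722, 81.555, 0.464, 63.22, -2.315], TCP at [0.21, -0.615, 0.256] pointing down, gripper open.
Joint ranges: [-178.69, 178.69], [-17.37, 117.87], [-77.05, 75.6], [15.02, 138.74], [-78.02, 258.01], [0.78, 113.62], [-162.83, 162.83]. Speed limits (degrees/s): [159.86, 159.86, 180, 180, 180, 180, 180].

## Interface

Orientations are given as [roll, pitch, yaw] about the fixed x, y, z axes, in that order (R = Rz(yaw) Ry(pitch) Rx(roll)).
In Python, from bench import ctrl, cams, workorder, spot_in gives the robot as it stands. The module is installed in compiled form; this text tells all that it offers.
- The arm moves only by the shell command python3 -m jog 'ROWS'. ROWS is JSON, a list of rows, each a list of 7 numbers: the turn, a rotation vector about the tool's x, y, z in degrees, then the shift along the tool's x, y, z in mm, then the closure, from 0 (fully open) to 1 (shut). In form: [[rx, ry, rz, x, y, z, hand], ...]. A call has 1 to 5 rows; each row shifts and turns the commanded pose from where the row before left it, along the tool's axes as they then stand; what a row does not reach is not made up. A row lasts 1/12 s, in which the tool goes at most 41.7 mm and 7.16 degrees, less where a joint would pass 70% of its speed; a pose out of reach is approached as far as the arm can. A call with a gripper value outside its range is refused whole. The fingers move at their own pace and stop on an object; the grip force is fixed at half the most. Time passes only in rows, so rows that do not move let the fingers close. It gives the time, the measured TCP pose, the force and the opening at its end, in the units of the state.
- ctrl.observe(): the state, without advancing time (a new reading comes with each control period).
- cams.grab_frame(name): name is "scene" or "top" or "wrist"; returns a dict with "frame" (400x640x3 uint8, blue, green, red), "mtx" (3x3 intrinsics, pixels), "k1" (the pictures are not rectified: a ray, as slopes to the right and down, at radius r is drawn at 1 + k1 r^2 times it, then the intrinsics apply), "rvec" (rotation vector, rad) and "tvec" (3), from world to camera coordinates, as OpenCV has them; the wrist camera has in their place "hand_eye" (4x4, takes a point from camera to tool coordinates, whose origin is the TCP and whose axes are the flange's). Camera axes: x right, y down, z forward; pixel columns grow to the right and rows downward; lengths in m; the calibration is good to about 2 mm. A picture is of the moment at which its call begins: read the wrist's pose just before it. There is no depth.
- workorder.job_done(): hands the job in, once; it reports no verdict.
Trained networks look in a picture, given as the dict that the camera call returned (one of the last four; its "shot" number tells which), for a name from the list of things; names that differ only in an ending like _2 or _b are one class to them, and where a whole thing is asked for, a point or a joint stands for the part that bears it (a point fixed in the world has none). Each returns a list of dicts, best first, with "conf" (0 to 1); they miss things now and then, are a little off and sometimes report something else, mostly with a low value. They report only what shows in the picture. A call takes as long as a camera call. They do not tell look-alikes from the thing itself.
- spot_in(target, picture): "bbox" ([left, top, right, bottom] in pixels, round what is visible of it).
The state is a dict: "clock": time; "joint_positions": joint angles; "qd": joint speeds; "joint_efforts": joint torques, N m; "eef_pos": TCP position; "tool_rot": TCP orientation; "ft_force": force on the tool from outside, world axes, zero at the start; "ft_torque": the same for the moment, N m; "finger_gap": opening from 0.0 (shut) to 1.0 (fully open).
Only numpy, scipy, OpenCV 4.12 (cv2) and the standard library are available. Lean on these libraries where they do the work, as an engineer would, in place of code of your own. Each camera call takes 0.05 s, during which the arm holds its last target. There are 200 camera calls.

## Task

Slide the stop bar fully across the foot of the sloped roller lane. Then lower the long steel instrument case lengthwise onto the upper half of the rollers and let go, so that it rolls down by itself to the stop, and after it do the same with the round tin, so that it comes to rest against the case. Set both down the right way up on the rollers, without dropping them or pushing them along, and leave the beaker, the dish and the bottle alone.

Things in the scene. Friction and masses are not known exactly. Their poses are not given: they have to be found in the camera images.
- deck: Fixed sloped roller deck, 360 mm long; its place varies. Origin: on the plane of the roller tops, lane centre line, at the face of the closed stop bar (low end, 37 mm above the bench). x points up the slope (0.105 rad above level), y across the lane to the side of the stop bar's knob, z square to the rollers, up. Rollers reach from x = 8 to 348 mm; the upper half is x above 180 mm.
- lane_set (a point): Point on the roller tops, lane centre line, 265 mm up the slope from the stop: middle of the upper half. Axes as the deck's. The gap between the aluminium side rails is 62 mm; they rise 8 mm above the roller tops and are 4 mm thick. The 16 mm rollers, 18 mm apart, turn freely with light damping: a load rolls off at once when let go and needs about 2 to 4 s to the stop.
- stop (a joint): Slide of the steel stop bar at the foot of the lane: 0 = drawn out, lane open; 0.070 m = fully across (end of travel). It grows as the bar moves towards the deck's -y. It slides with about 2 N of friction and stays where it is left.
- stop_knob (a point): On the axis of the stop bar's upright black round knob (17 mm diameter, 34 mm tall), 20 mm above the bar's top and 14 mm below the knob's top; 45 mm above the roller plane, at deck x = -5 mm. Moves with the bar along the deck's y: at y = 119 mm drawn out, 49 mm fully across. The bar below is 10 mm thick and 22 mm high.
- case_mid (a point): Centre (half-way up) of the long steel instrument case, a closed box 110 mm long (its x), 50 mm wide (its y), 50 mm tall (its z up), 0.25 to 0.47 kg, standing on the bench; either end may go first. On the rollers this point is 25 mm above the roller plane and 55 mm from the stop when fully home.
- case: The same case; origin at the centre of its underside.
- tin_mid (a point): Centre (half-way up) of the closed round tin, 54 mm in diameter, 48 mm tall, 0.16 to 0.3 kg, standing on the bench. On the rollers this point is 24 mm above the roller plane, and 137 mm from the stop when it rests against the case.
- tin: The same tin; origin at the centre of its underside.
- beaker: Clear plastic beaker, bystander, 72 mm in diameter, 90 mm tall, left of the lane; origin at its foot.
- dish: Steel bowl, bystander, 120 mm in diameter, 35 mm tall, right of the lane; origin at its foot.
- saline: White bottle, bystander, 52 mm in diameter, 140 mm tall, left of the lane; origin at its foot.
Not all that is in view belongs to the job. There is more than one size of the tin; the job needs the middle-sized.

How it is judged:
By the outcome, as a careful person would: the job done as asked, in the order asked, and still so for the second after the job is handed in, with the robot touching nothing.
It also fails if it takes over 72 s, if anything falls off the work surface, if the arm or the gripper's body presses on something with over 40 N, if the wrist force passes 120 N, or if a joint passes its speed limit or range.

## Working session

There is one attempt and no reset: what is moved stays moved. The work goes in short steps, Python scripts to look and compute and a shell command to move; the robot and the scene stay as the last step left them, time stands still between calls to the robot, and variables do not carry over. Pictures are saved under pics/ and viewed, about 8 in all and at most 12, crops included, and the job is handed in when it is done.

```bash
mkdir -p pics; python3 - <<'E'
from bench import ctrl,cams,spot_in
import cv2
o=ctrl.observe();print({k:o[k] for k in('clock','eef_pos','tool_rot','finger_gap','ft_force')},ctrl.tcp_to_tips)
for n in('scene','top'):
    p=cams.grab_frame(n);cv2.imwrite(f'pics/{n}0.png',p['frame']);print(n,p['mtx'].tolist() if hasattr(p['mtx'],'tolist') else p['mtx'],p['k1'],p['rvec'],p['tvec'])
    for t in('deck','stop_knob','case','tin','beaker','dish','saline'):
        print(t,[(r['bbox'],r['conf']) for r in spot_in(t,p)])
E
```

```text
{'clock': 0.0, 'eef_pos': array([ 0.20966643, -0.61449246,  0.25509687]), 'tool_rot': array([-1.79849023e+02,  3.96358150e-03,  1.88448853e+01]), 'finger_gap': 1.0010518874805683, 'ft_force': array([ 0.20678178, -0.34776912,  0.49334806])} 0.025
scene [[395.2665726247618, 0.0, 328.18063309678814], [0.0, 395.2665726247618, 202.0545772379906], [0.0, 0.0, 1.0]] 0.027537234476785074 [ 2.15759148  0.75809084 -0.34705628] [-0.43757361 -0.14052512  1.2721735 ]
deck [([276.9, 179.6, 415.1, 295.0], 0.97)]
stop_knob [([280.5, 243.1, 315.3, 278.0], 0.74)]
case [([329.4, 160.3, 375.9, 190.6], 0.78)]
tin [([219.8, 214.8, 261.2, 255.2], 0.93), ([269.6, 205.4, 288.8, 233.0], 0.88), ([257.3, 191.7, 271.9, 208.6], 0.59), ([332.8, 158.7, 374.2, 189.8], 0.44)]
beaker [([397.6, 148.5, 424.2, 189.0], 0.57)]
dish [([180.2, 314.1, 245.9, 374.1], 0.81)]
saline [([390.1, 114.1, 406.1, 153.9], 0.59)]
top [[400.606055126591, 0.0, 323.93873585972636], [0.0, 400.606055126591, 196.8322661905213], [0.0, 0.0, 1.0]] -0.033755374753893695 [ 2.13998747 -2.09152272  0.18716064] [0.01752721 0.50563339 1.22380642]
deck [([267.4, 138.3, 391.9, 182.1], 0.87), ([380.8, 158.6, 386.8, 187.8], 0.47)]
stop_knob [([379.8, 158.8, 387.6, 185.3], 0.47)]
case [([243.1, 194.8, 282.8, 221.7], 0.58), ([340.9, 212.8, 361.0, 228.1], 0.33)]
tin [([370.2, 217.9, 398.7, 238.8], 0.88), ([340.3, 210.7, 359.2, 228.5], 0.7), ([329.5, 239.4, 344.7, 252.1], 0.68)]
beaker [([222.0, 149.5, 248.4, 178.0], 0.81), ([243.0, 191.0, 281.7, 221.3], 0.59), ([381.6, 157.4, 389.3, 188.0], 0.21)]
dish [([438.2, 157.3, 471.2, 193.2], 0.65)]
saline [([179.1, 184.1, 210.1, 204.1], 0.82)]
```

```bash
cat > h.py <<'E'
import numpy as np,cv2
from scipy.spatial.transform import Rotation as R
def undist(p,uv):
    uv=np.atleast_2d(np.array(uv,float)); d=np.array([p['k1'],0,0,0,0.])
    return cv2.undistortPoints(uv.reshape(-1,1,2),np.array(p['mtx']),d).reshape(-1,2)
def ext(p,o=None):
    if 'rvec' in p:
        Rm=cv2.Rodrigues(np.array(p['rvec'],float))[0];t=np.array(p['tvec'],float).ravel();return Rm.T,-Rm.T@t
    H=np.array(p['hand_eye']);T=R.from_euler('xyz',o['tool_rot'],degrees=True).as_matrix()
    return T@H[:3,:3],T@H[:3,3]+o['eef_pos']
def onz(p,uv,z,o=None):
    A,c=ext(p,o);n=undist(p,uv);d=np.c_[n,np.ones(len(n))]@A.T
    return c+d*((z-c[2])/d[:,2])[:,None]
def proj(p,X,o=None):
    A,c=ext(p,o);q=(np.atleast_2d(X)-c)@A
    return cv2.projectPoints(q.reshape(-1,1,3),np.zeros(3),np.zeros(3),np.array(p['mtx']),np.array([p['k1'],0,0,0,0.]))[0].reshape(-1,2)
E
python3 - <<'E'
import cv2
a=cv2.imread('pics/scene0.png');b=cv2.imread('pics/top0.png')
a=cv2.resize(a[100:390,170:440],None,fx=2,fy=2);b=cv2.resize(b[120:265,160:490],None,fx=2.4,fy=2.4)
cv2.imwrite('pics/s1.png',a);cv2.imwrite('pics/t1.png',b)
E
```

```text
(no output)
```

View pics/s1.png

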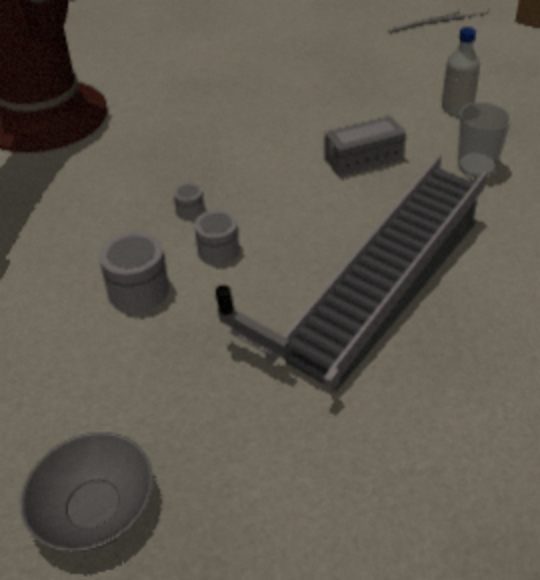

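View pics/t1.png

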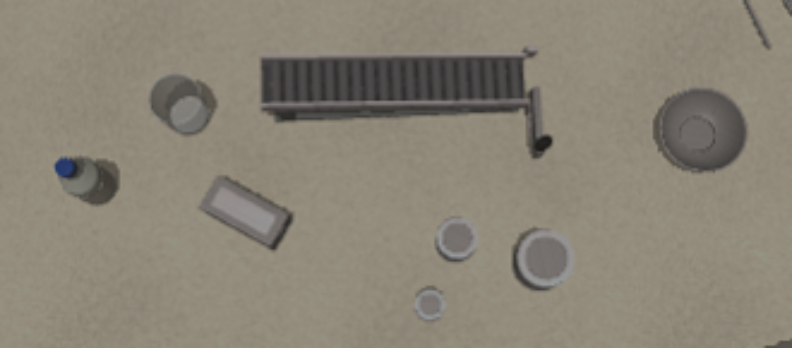

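```bash
python3 - <<'E'
from h import *
from bench import cams
p=cams.grab_frame('top');s=cams.grab_frame('scene')
f=lambda l:[(160+x/2.4,120+y/2.4) for x,y in l]
g=lambda l:[(170+x/2,100+y/2) for x,y in l]
np.set_printoptions(precision=4,suppress=True)
print('low rails',onz(p,f([(525,56),(527,104)]),.045));print('high',onz(p,f([(262,58),(263,106)]),.083))
print('knobtop',onz(p,f([(544,142)]),.037+.059),onz(s,g([(223,291)]),.096))
print('case',onz(p,f([(221,177),(292,211),(275,247),(201,208)]),.05), onz(s,g([(324,135),(395,118),(406,132),(338,150)]),.05))
print('tins',onz(p,f([(457,238),(544,258),(430,303)]),.048),onz(s,g([(216,222)]),.048))
print('tin dia',onz(p,f([(436,238),(478,238),(514,258),(574,258),(415,303),(445,303)]),.048)[:,1])
E
```

```text
low rails [[ 0.6875 -0.1456  0.045 ]
 [ 0.6199 -0.1481  0.045 ]]
high [[0.6649 0.2066 0.083 ]
 [0.5992 0.2019 0.083 ]]
knobtop [[ 0.5555 -0.1633  0.096 ]] [[ 0.5619 -0.1641  0.096 ]]
case [[0.5098 0.2582 0.05  ]
 [0.4662 0.1617 0.05  ]
 [0.4181 0.1819 0.05  ]
 [0.4675 0.2823 0.05  ]] [[0.425  0.1861 0.05  ]
 [0.4801 0.2883 0.05  ]
 [0.5134 0.2678 0.05  ]
 [0.4634 0.1693 0.05  ]]
tins [[ 0.4356 -0.0557  0.048 ]
 [ 0.4118 -0.1694  0.048 ]
 [ 0.3501 -0.0219  0.048 ]] [[ 0.4362 -0.0502  0.048 ]]
tin dia [-0.0283 -0.0832 -0.1303 -0.2085 -0.0025 -0.0413]
```

```bash
cat >> h.py <<'E'
import json
def plan(cur,tgt,hand,step=40,n=None):
    """cur/tgt=(xyz m, rpy deg); prints rows"""
    p0=np.array(cur[0]);p1=np.array(tgt[0]);A=R.from_euler('xyz',cur[1],degrees=True);B=R.from_euler('xyz',tgt[1],degrees=True)
    rv=(A.inv()*B).as_rotvec(degrees=True)
    n=n or int(max(np.ceil(np.linalg.norm(p1-p0)*1000/step),np.ceil(np.linalg.norm(rv)/7),1))
    rows=[];C=A;d=(p1-p0)*1000/n;acc=np.zeros(3)
    for i in range(n):
        rows.append([*[float(round(v,1)) for v in rv/n],*[float(round(v,1)) for v in C.inv().apply(d)],hand])
        C=C*R.from_rotvec(rv/n,degrees=True)
    for i in range(0,n,5): print("'"+json.dumps(rows[i:i+5]).replace(' ','').replace('.0,',',')+"'")
def cur():
    from bench import ctrl
    o=ctrl.observe();return o['eef_pos'],o['tool_rot']
E
python3 -c "
from h import *
plan(cur(),([.49,-.17,.22],[180,0,3.5]),1)"
```

```text
'[[-0,-0,1.1,29.2,-23.6,2.6,1],[-0,-0,1.1,28.7,-24.2,2.6,1],[-0,-0,1.1,28.3,-24.7,2.6,1],[-0,-0,1.1,27.8,-25.3,2.6,1],[-0,-0,1.1,27.3,-25.8,2.6,1]]'
'[[-0,-0,1.1,26.8,-26.3,2.6,1],[-0,-0,1.1,26.3,-26.8,2.6,1],[-0,-0,1.1,25.8,-27.3,2.6,1],[-0,-0,1.1,25.3,-27.8,2.6,1],[-0,-0,1.1,24.7,-28.3,2.6,1]]'
'[[-0,-0,1.1,24.2,-28.8,2.6,1],[-0,-0,1.1,23.6,-29.2,2.6,1],[-0,-0,1.1,23.1,-29.7,2.6,1],[-0,-0,1.1,22.5,-30.1,2.6,1]]'
```

```bash
python3 -m jog '[[0,0,1.1,29,-24,2.6,1],[0,0,1.1,29,-24,2.6,1],[0,0,1.1,28,-25,2.6,1],[0,0,1.1,28,-25,2.6,1],[0,0,1.1,27,-26,2.6,1]]'; python3 -m jog '[[0,0,1.1,27,-26,2.6,1],[0,0,1.1,26,-27,2.6,1],[0,0,1.1,26,-27,2.6,1],[0,0,1.1,25,-28,2.6,1],[0,0,1.1,25,-28,2.6,1]]'; python3 -m jog '[[0,0,1.1,24,-29,2.6,1],[0,0,1.1,24,-29,2.6,1],[0,0,1.1,23,-30,2.6,1],[0,0,1.1,22,-30,2.6,1],[0,0,0,0,0,0,1]]'
python3 - <<'E'
from h import *
from bench import ctrl,cams,spot_in
o=ctrl.observe();p=cams.grab_frame('wrist');cv2.imwrite('pics/w1.png',p['frame']);print(o['clock'],o['eef_pos'],o['tool_rot'],o['finger_gap'],o['ft_force'])
r=spot_in('stop_knob',p);print(r)
np.savez('pics/w1.npz',mtx=p['mtx'],k1=p['k1'],hand_eye=p['hand_eye'])
print(p['hand_eye'])
E
```

```text
clock: 1.32
eef_pos: [0.3104, -0.4545, 0.2434]
tool_rot: [180.0, -0.0, 13.3]
ft_force: [1.5, -0.4, -0.4]
finger_gap: 0.294
clock: 1.73
eef_pos: [0.4106, -0.2959, 0.2306]
tool_rot: [180.0, -0.0, 7.8]
ft_force: [0.1, -0.1, 0.2]
finger_gap: -0.004
clock: 2.15
eef_pos: [0.4944, -0.1602, 0.2197]
tool_rot: [-179.7, -0.2, 4.3]
ft_force: [1.2, 1.1, 0.8]
finger_gap: -0.003
2.15 [ 0.49437923 -0.1601805   0.21974848] [-179.65005338   -0.23898606    4.26252918] -0.002614290314201333 [1.22799504 1.07682099 0.82359527]
[{'bbox': [319.1, 19.4, 344.9, 130.0], 'conf': 0.74}]
[[ 7.62335898e-06 -9.59151182e-01 -2.82893991e-01  7.24313055e-02]
 [ 9.99999879e-01 -1.31766103e-04  4.73700310e-04 -9.12163800e-04]
 [-4.91626051e-04 -2.82893960e-01  9.59151065e-01 -1.17566685e-01]
 [ 0.00000000e+00  0.00000000e+00  0.00000000e+00  1.00000000e+00]]
```

View pics/w1.png

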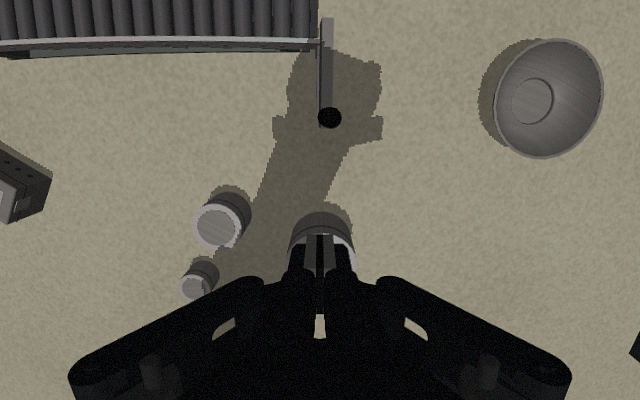

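```bash
python3 - <<'E'
from h import *
np.set_printoptions(precision=4,suppress=True)
p=dict(np.load('pics/w1.npz'));p['k1']=float(p['k1']);o=dict(eef_pos=np.array([.4944,-.1602,.2197]),tool_rot=[-179.65,-.24,4.26])
print('knobtop',onz(p,[(330,117)],.096,o));print('rail end',onz(p,[(318,42)],.045,o),onz(p,[(2,41)],.08,o));print('bar',onz(p,[(327,120),(322,18),(333,18)],.062,o))
E
```

```text
knobtop [[ 0.5615 -0.1621  0.096 ]]
rail end [[ 0.6258 -0.1473  0.045 ]] [[0.6095 0.1246 0.08  ]]
bar [[ 0.558  -0.1606  0.062 ]
 [ 0.6414 -0.1497  0.062 ]
 [ 0.6421 -0.1589  0.062 ]]
```

```bash
python3 -m jog '[[0,0,0.8,32,0,10,1],[0,0,0,0,3,30,1],[0,0,0,0,0,30,1],[0,0,0,0,0,30,1],[0,0,0,0,0,28,1]]'; python3 -m jog '[[0,0,0,0,0,0,1],[0,0,0,10,0,0,1],[0,0,0,10,0,0,1],[0,0,0,10,0,0,1],[0,0,0,10,0,0,1]]';  python3 -m jog '[[0,0,0,6,0,0,1],[0,0,0,4,0,0,1],[0,0,0,0,0,0,1]]'
```

```text
clock: 2.67
eef_pos: [0.5208, -0.1736, 0.0908]
tool_rot: [179.9, 0.0, 2.5]
ft_force: [0.3, -0.1, -0.8]
finger_gap: 0.001
clock: 3.08
eef_pos: [0.5601, -0.1713, 0.093]
tool_rot: [180.0, 0.2, 2.5]
ft_force: [-3.0, 0.7, -1.5]
finger_gap: -0.003
clock: 3.33
eef_pos: [0.5722, -0.1703, 0.0929]
tool_rot: [179.9, -0.1, 2.6]
ft_force: [-0.6, -0.7, -0.2]
finger_gap: -0.003
```

```bash
python3 -m jog '[[0,0,-1,-5,0,0,1],[0,0,0,0,-10,0,1],[0,0,0,9,0,0,1],[0,0,0,6,0,0,1],[0,0,0,4,0,0,1]]'; python3 -m jog '[[0,0,0,3,0,0,1],[0,0,0,0,0,0,1]]'
```

```text
clock: 3.75
eef_pos: [0.5847, -0.1561, 0.092]
tool_rot: [-179.9, 0.1, 3.7]
ft_force: [-3.0, 1.7, 1.0]
finger_gap: -0.002
clock: 3.92
eef_pos: [0.5884, -0.157, 0.0918]
tool_rot: [-180.0, -0.0, 3.7]
ft_force: [-0.7, 0.3, -0.3]
finger_gap: 0.005
```

```bash
python3 -m jog '[[0,0,0,2,0,0,1],[0,0,0,0,0,0,1]]';python3 -m jog '[[0,0,0,2,0,0,1],[0,0,0,0,0,0,1]]'
```

```text
clock: 4.08
eef_pos: [0.5899, -0.1576, 0.0918]
tool_rot: [-180.0, 0.0, 3.6]
ft_force: [-1.5, 1.7, -0.8]
finger_gap: -0.001
clock: 4.25
eef_pos: [0.5918, -0.1576, 0.0918]
tool_rot: [-180.0, 0.0, 3.6]
ft_force: [-1.3, 0.6, -0.1]
finger_gap: -0.002
```

Not yet at the hard stop; continue in 2–3 mm steps.

```bash
for i in 1; do :; done; python3 -m jog '[[0,0,0,2,0,0,1],[0,0,0,0,0,0,1]]'|grep -E 'pos|force';python3 -m jog '[[0,0,0,2,0,0,1],[0,0,0,0,0,0,1]]'|grep -E 'pos|force';python3 -m jog '[[0,0,0,2,0,0,1],[0,0,0,0,0,0,1]]'|grep -E 'pos|force'
```

```text
eef_pos: [0.592, -0.1576, 0.0918]
ft_force: [-4.9, 2.2, 2.4]
eef_pos: [0.5921, -0.1576, 0.0917]
ft_force: [-8.4, 1.7, 5.4]
eef_pos: [0.5922, -0.1576, 0.0917]
ft_force: [-11.6, 1.4, 8.6]
```

```bash
python3 -m jog '[[0,0,0,-15,0,0,1],[0,0,0,-5,0,-30,1],[0,0,0,0,0,-40,1],[0,0,0,0,0,-40,0],[0,0,0,0,0,0,0]]'; python3 -c "
from h import *
from bench import ctrl
print(ctrl.observe()['joint_positions'])
plan(cur(),([.468,.225,.2],[180,0,63]),0)"
```

```text
clock: 5.17
eef_pos: [0.5841, -0.1607, 0.2113]
tool_rot: [179.6, -1.2, 3.6]
ft_force: [2.1, -0.3, 0.2]
finger_gap: 0.274
[ 12.84454808  33.2611837    0.72887369  93.65498741  -0.45626958
  51.85672564 -72.69359219]
'[[0.1,-0.1,-5.4,-8.4,-35.7,0.6,0],[0.1,-0.1,-5.4,-5,-36.3,0.7,0],[0.1,-0.1,-5.4,-1.5,-36.6,0.7,0],[0.1,-0.1,-5.4,1.9,-36.6,0.8,0],[0.1,-0.1,-5.4,5.4,-36.2,0.8,0]]'
'[[0.1,-0.1,-5.4,8.7,-35.6,0.9,0],[0.1,-0.1,-5.4,12.1,-34.6,0.9,0],[0.1,-0.1,-5.4,15.3,-33.3,1,0],[0.1,-0.1,-5.4,18.3,-31.7,1,0],[0.1,-0.1,-5.4,21.2,-29.8,1,0]]'
'[[0.1,-0.1,-5.4,23.9,-27.7,1,0]]'
```

```bash
python3 -m jog '[[0,0,-5.4,-8,-36,1,0],[0,0,-5.4,-5,-36,1,0],[0,0,-5.4,-2,-37,1,0],[0,0,-5.4,2,-37,1,0],[0,0,-5.4,5,-36,1,0]]'; python3 -m jog '[[0,0,-5.4,9,-36,1,0],[0,0,-5.4,12,-35,1,0],[0,0,-5.4,15,-33,1,0],[0,0,-5.4,18,-32,1,0],[0,0,-5.4,21,-30,1,0]]';python3 -m jog '[[0,0,-5.4,24,-28,1,0],[0,0,0,0,0,0,0],[0,0,0,0,0,0,0]]'
cat > look.py <<'E'
import sys
from h import *
from bench import ctrl,cams,spot_in
np.set_printoptions(precision=4,suppress=True)
def look(n,cam='wrist',ts=()):
    o=ctrl.observe();p=cams.grab_frame(cam);cv2.imwrite(f'pics/{n}.png',p['frame'])
    d={k:p[k] for k in('mtx','k1','hand_eye','rvec','tvec') if k in p};np.savez(f'pics/{n}.npz',eef_pos=o['eef_pos'],tool_rot=o['tool_rot'],**d)
    print(o['clock'],o['eef_pos'],o['tool_rot'],o['finger_gap'],o['ft_force'])
    for t in ts: print(t,[(r['bbox'],r['conf']) for r in spot_in(t,p)])
    return p,o
def load(n):
    d=dict(np.load(f'pics/{n}.npz'));d['k1']=float(d['k1']);return d,d
E
python3 -c "
from look import *
look('w2','wrist',['case']);look('s2','scene',['stop_knob'])"
```

```text
clock: 5.58
eef_pos: [0.5254, 0.0186, 0.1976]
tool_rot: [179.9, -0.2, 30.9]
ft_force: [0.3, 0.4, -0.0]
finger_gap: 0.975
clock: 6.0
eef_pos: [0.4715, 0.1948, 0.1926]
tool_rot: [179.8, -0.2, 57.8]
ft_force: [1.1, -0.4, -0.4]
finger_gap: 1.003
clock: 6.25
eef_pos: [0.4599, 0.2314, 0.1915]
tool_rot: [179.9, -0.2, 63.3]
ft_force: [-0.3, 0.1, 0.8]
finger_gap: 1.002
6.25 [0.4599 0.2314 0.1915] [179.9427  -0.2405  63.3155] 1.0017895293995627 [-0.2523  0.0717  0.7711]
case [([302.6, 123.6, 358.9, 246.0], 0.78)]
6.35 [0.4609 0.2274 0.1911] [179.8901  -0.0555  62.9257] 0.9986496183186603 [ 0.2025 -0.1694  0.0925]
stop_knob [([300.1, 253.2, 335.5, 291.4], 0.55)]
```

View pics/w2.png

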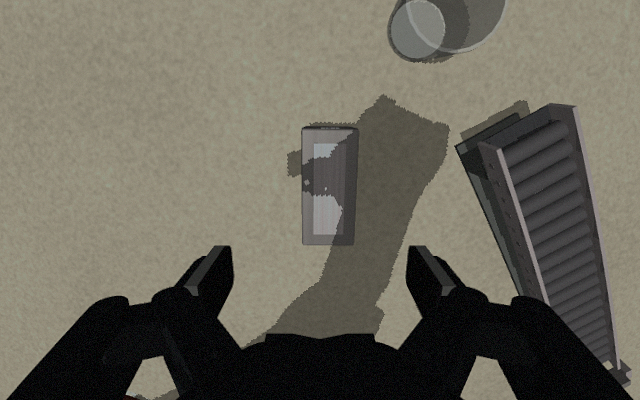

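```bash
python3 -c "
from look import *
p,o=load('w2')
c=onz(p,[(303,128),(357,129),(354,244),(302,244)],.05,o);print(c,c.mean(0));
for a,b in((3,0),(2,1)): d=c[b]-c[a];print(np.degrees(np.arctan2(d[1],d[0])),np.linalg.norm(d))
print(np.linalg.norm(c[1]-c[0]),np.linalg.norm(c[2]-c[3]))
print('rails',onz(p,[(481,145),(500,151),(547,105),(577,106)],.083,o))
"
```

```text
[[0.4734 0.2891 0.05  ]
 [0.5144 0.2676 0.05  ]
 [0.4668 0.171  0.05  ]
 [0.4224 0.1934 0.05  ]] [0.4692 0.2303 0.05  ]
61.936739584692916 0.10845911737407772
63.79326440643042 0.10768578143979461
0.04627563518555033 0.04977634265572637
rails [[0.5927 0.2179 0.083 ]
 [0.605  0.2067 0.083 ]
 [0.6496 0.2239 0.083 ]
 [0.6721 0.2127 0.083 ]]
```

```bash
python3 -m jog '[[0,0,0,3.5,7,32,0],[0,0,0,0,0,40,0],[0,0,0,0,0,40,0],[0,0,0,0,0,30,0],[0,0,0,0,0,10,0]]';python3 -m jog '[[0,0,0,0,0,0,0],[0,0,0,0,0,0,0]]'
```

```text
clock: 6.87
eef_pos: [0.4661, 0.2251, 0.0351]
tool_rot: [-179.8, 0.4, 62.9]
ft_force: [0.0, -0.7, 0.7]
finger_gap: 1.001
clock: 7.03
eef_pos: [0.4685, 0.2278, 0.0396]
tool_rot: [179.9, -0.0, 63.0]
ft_force: [-0.0, 0.0, 0.4]
finger_gap: 1.001
```

Settled right on target; close.

```bash
python3 -m jog '[[0,0,0,0,0,0,1],[0,0,0,0,0,0,1],[0,0,0,0,0,0,1],[0,0,0,0,0,0,1],[0,0,0,0,0,0,1]]';python3 -m jog '[[0,0,0,0,0,0,1],[0,0,0,0,0,0,1],[0,0,0,0,0,-10,1],[0,0,0,0,0,-20,1],[0,0,0,0,0,-30,1]]';python3 -m jog '[[0,0,0,0,0,-40,1],[0,0,0,0,0,-40,1],[0,0,0,0,0,-10,1],[0,0,0,0,0,0,1],[0,0,0,0,0,0,1]]'
python3 -c "
from look import *
look('w3');look('t3','top',['deck','stop_knob'])
import cv2
a=cv2.imread('pics/w3.png')[:,80:];b=cv2.resize(cv2.imread('pics/t3.png')[120:220,240:420],None,fx=3.1,fy=3.1)
cv2.imwrite('pics/wt3.png',np.vstack([cv2.resize(a,(558,398))[:290],b[:,:558]]))"
```

```text
clock: 7.45
eef_pos: [0.4685, 0.2287, 0.0409]
tool_rot: [179.9, -0.2, 63.0]
ft_force: [-0.7, -0.3, 5.2]
finger_gap: 0.578
clock: 7.87
eef_pos: [0.4654, 0.2268, 0.0981]
tool_rot: [-179.8, 0.3, 63.1]
ft_force: [0.6, 0.5, -4.9]
finger_gap: 0.576
clock: 8.28
eef_pos: [0.4666, 0.2273, 0.1886]
tool_rot: [-180.0, 0.1, 63.0]
ft_force: [-1.4, -1.1, -5.5]
finger_gap: 0.573
8.2833 [0.4666 0.2273 0.1886] [-179.9782    0.0814   63.0263] 0.5728773214981915 [-1.3528 -1.1158 -5.5369]
8.3333 [0.4659 0.2269 0.1873] [-179.874     0.2219   63.0327] 0.5725121938060337 [ 0.216  -0.5706 -4.8945]
deck [([270.6, 138.2, 390.0, 180.9], 0.79), ([223.8, 153.4, 226.4, 156.3], 0.34)]
stop_knob [([377.5, 142.5, 387.8, 171.7], 0.43)]
```

View pics/wt3.png

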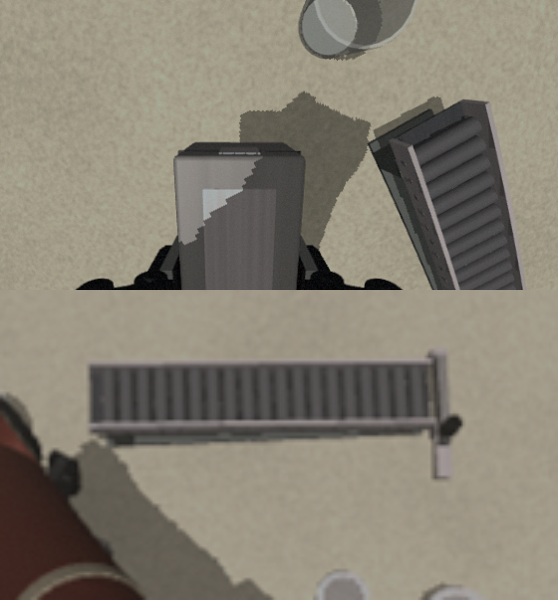

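```bash
python3 - <<'E'
from look import *
from scipy.optimize import least_squares
t,_=load('t3');w2,o2=load('w2');s,_=load('s2')
f=lambda x,y:(240+x/3.1,120+(y-290)/3.1)
th=.105
def deckpt(q,P):
    c,si=np.cos(q[2]),np.sin(q[2])
    x=P[0]*np.cos(th)-P[2]*np.sin(th);z=.037+P[0]*np.sin(th)+P[2]*np.cos(th)
    return np.array([q[0]+c*x-si*P[1],q[1]+si*x+c*P[1],z])
# (cam,obs, uv, deck pt, components used)
ob=[(t,None,f(452,423),(-.005,.049,.059),1,1),(t,None,f(94,366),(.34,-.033,.008),0,1),(t,None,f(425,363),(.01,-.033,.008),0,1),
(t,None,f(94,429),(.34,.033,.008),0,1),(t,None,f(425,427),(.01,.033,.008),0,1),(t,None,f(440,353),None,0,0)]
def res(q):
    r=[]
    for c,o,uv,P,a,b in ob:
        if P is None: continue
        d=proj(c,deckpt(q,P),o)[0]-uv
        if a:r.append(d[0])
        if b:r.append(d[1])
    return np.array(r)
k=least_squares(res,[.655,-.147,np.radians(93.5)],x_scale=[.01,.01,.01]);q=k.x
print(q,np.degrees(q[2]),k.fun)
for n,P in(('lane_set',(.265,0,0)),('knobtop',(-.005,.049,.059)),('railhi near',(.36,.033,.008)),('railhi far',(.36,-.033,.008)),('railhi348 near',(.348,.033,.008)),('barend',(-.005,-.035,.025))):
    X=deckpt(q,P);print(n,X,'top',proj(t,X)[0],'scene',proj(s,X)[0],'w2',proj(w2,X,o2)[0])
print('knob rel scene bbox; barend uv',f(440,353),'knob',f(452,423),'hi',f(90,429),f(90,366))
E
python3 -c "
import cv2
a=cv2.imread('pics/s2.png')[160:300,270:420];cv2.imwrite('pics/s2c.png',cv2.resize(a,None,fx=4,fy=4))"
```

```text
[ 0.6533 -0.1467  1.6361] 93.74116808017196 [ 0.0002  0.7315  0.1687  0.1644 -0.1208 -0.9685]
lane_set [0.6361 0.1162 0.0648] top [297.6547 155.0861] scene [380.8263 205.0494] w2 [547.6162 222.2225]
knobtop [ 0.6052 -0.1611  0.0952] top [385.8066 163.6347] scene [297.5972 254.3811] w2 [585.0677 442.3956]
railhi near [0.5971 0.2075 0.0827] top [267.7847 164.8156] scene [387.6063 176.9983] w2 [490.0999 154.4282]
railhi far [0.663  0.2118 0.0827] top [267.4973 144.753 ] scene [410.0785 185.6167] w2 [566.3179 112.1585]
railhi348 near [0.5979 0.1956 0.0814] top [271.6271 164.7569] scene [385.4255 179.5362] w2 [494.6013 167.1726]
barend [ 0.6888 -0.152   0.0613] top [381.3728 141.3911] scene [331.548  282.0568] w2 [626.9329 384.2493]
knob rel scene bbox; barend uv (381.93548387096774, 140.32258064516128) knob (385.80645161290323, 162.90322580645162) hi (269.0322580645161, 164.83870967741936) (269.0322580645161, 144.51612903225805)
```

View pics/s2c.png

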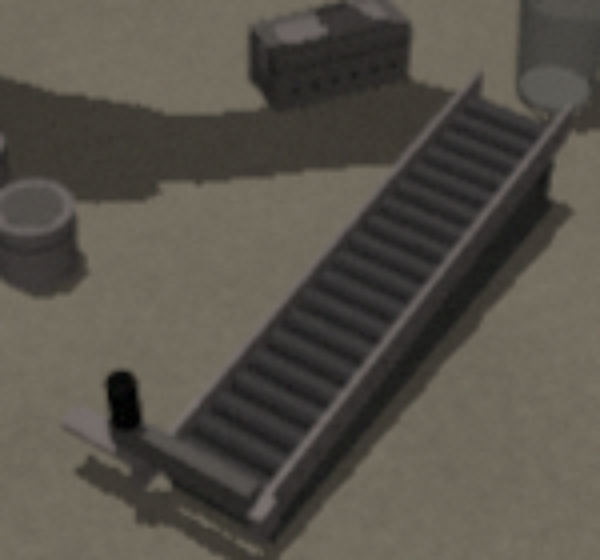

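```bash
cat >> h.py <<'E'
th=.105
class Deck:
    def __init__(s,x,y,yaw):
        c,n=np.cos(np.radians(yaw)),np.sin(np.radians(yaw))
        s.o=np.array([x,y,.037]);s.R=np.c_[[c*np.cos(th),n*np.cos(th),np.sin(th)],[-n,c,0],[-c*np.sin(th),-n*np.sin(th),np.cos(th)]]
    def pt(s,*P): return s.o+s.R@np.array(P)
    def inv(s,X): return (np.array(X)-s.o)@s.R
    def rpy(s): return R.from_matrix(s.R@np.diag([1,-1,-1])).as_euler('xyz',degrees=True)
E
python3 -c "
from h import *
d=Deck(.6575,-.143,93.7);print(d.rpy(),d.pt(.255,0,.105))
plan(cur(),(d.pt(.255,0,.105),d.rpy()),1)"
```

```text
[-180.           -6.01605685   93.7       ] [0.64184505 0.0990852  0.16814755]
'[[0.2,1,-5.1,-5.8,35.8,3,1],[0.2,1,-5.1,-9,35.2,2.7,1],[0.2,1,-5.1,-12.1,34.2,2.4,1],[0.2,1,-5.1,-15.1,33,2,1],[0.2,1,-5.1,-18.1,31.5,1.6,1]]'
'[[0.2,1,-5.1,-20.8,29.8,1.1,1]]'
```

```bash
python3 -m jog '[[0.2,1,-5.1,-6,36,3,1],[0.2,1,-5.1,-9,35,3,1],[0.2,1,-5.1,-12,34,2,1],[0.2,1,-5.1,-15,33,2,1],[0.2,1,-5.1,-18,32,2,1]]'; python3 -m jog '[[0.2,1,-5.1,-21,30,1,1],[0,0,0,0,0,0,1],[0,0,0,0,0,0,1],[0,0,0,0,0,0,1],[0,0,0,0,0,0,1]]'
python3 -c "
from look import *
look('w4')"
```

```text
clock: 8.9
eef_pos: [0.6144, 0.1198, 0.1717]
tool_rot: [-179.9, -5.0, 88.8]
ft_force: [0.6, 1.8, -4.3]
finger_gap: 0.579
clock: 9.32
eef_pos: [0.642, 0.1016, 0.1701]
tool_rot: [179.7, -6.1, 93.8]
ft_force: [-0.8, 1.3, -4.6]
finger_gap: 0.579
9.3167 [0.642  0.1016 0.1701] [179.7479  -6.0991  93.8215] 0.5794089009238662 [-0.7705  1.3001 -4.5945]
```

View pics/w4.png

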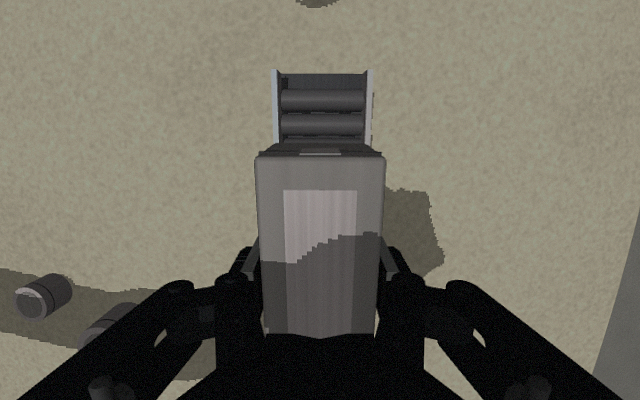

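```bash
python3 -c "
from look import *
p,o=load('w4');d=Deck(.6575,-.143,93.7)
A,c=ext(p,o);c2=d.inv(c);print('tcp deck',d.inv(o['eef_pos'])*1000)
def ond(uv,z):
    n=undist(p,uv);r=(np.c_[n,np.ones(len(n))]@A.T)@d.R;return (c2+r*((z-c2[2])/r[:,2])[:,None])*1000
L=[(276,72),(276,140)];Rr=[(369.5,72),(370,140)]
print(ond(L,.008),ond(Rr,.008));print('case top',ond([(256,158),(385,158),(264,335),(375,335)],.105+.010))
print('rollers v',ond([(322,89),(322,114)],0.0))
"
```

```text
tcp deck [257.6829  -0.3436 106.6421]
[[355.0328  28.581    8.    ]
 [308.8761  30.1518   8.    ]] [[355.2306 -35.3233   8.    ]
 [309.0089 -37.7157   8.    ]]
case top [[312.9002  22.7977 115.    ]
 [312.9722 -25.0641 115.    ]
 [232.7122  24.1783 115.    ]
 [232.6326 -26.0598 115.    ]]
rollers v [[344.4093  -2.9762   0.    ]
 [326.9606  -3.0506   0.    ]]
```

```bash
python3 -m jog '[[0,0,0.3,7,2.5,15,1],[0,0,0,0,0,20,1],[0,0,0,0,0,15,1],[0,0,0,0,0,8,1],[0,0,0,0,0,0,1]]'; python3 -m jog '[[0,0,0,0,0,0,1],[0,0,0,0,0,2,1],[0,0,0,0,0,0,1],[0,0,0,0,0,0,1]]'
python3 -c "
from look import *
look('w5');d=Deck(.6575,-.143,93.7);print(d.inv(cur()[0])*1000)"
```

```text
clock: 9.78
eef_pos: [0.6435, 0.1141, 0.1114]
tool_rot: [179.9, -6.0, 93.5]
ft_force: [-0.5, -0.8, -4.5]
finger_gap: 0.578
clock: 10.12
eef_pos: [0.6462, 0.1132, 0.1131]
tool_rot: [179.5, -6.0, 93.4]
ft_force: [-0.3, 0.0, -4.1]
finger_gap: 0.573
10.1167 [0.6462 0.1132 0.1131] [179.5107  -6.0447  93.3838] 0.5734792153453974 [-0.2709  0.0277 -4.1011]
[262.8709  -5.2245  48.7701]
```

View pics/w5.png

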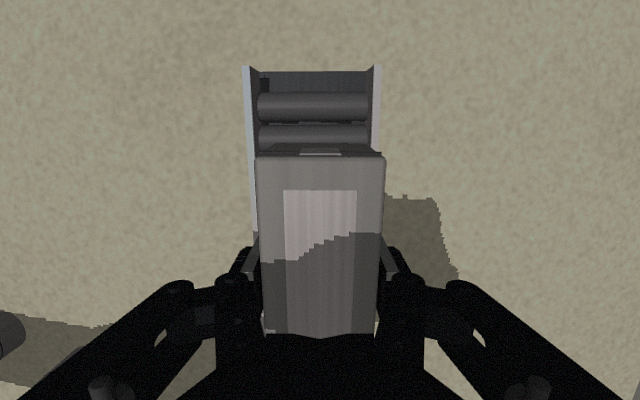

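```bash
python3 -c "
from look import *
p,o=load('w5');d=Deck(.6575,-.143,93.7)
A,c=ext(p,o);c2=d.inv(c)
def ond(uv,z):
    n=undist(p,uv);r=(np.c_[n,np.ones(len(n))]@A.T)@d.R;return (c2+r*((z-c2[2])/r[:,2])[:,None])*1000
z=d.inv(o['eef_pos'])[2]
print(ond([(246,67),(377.5,67),(250.5,150),(376,150)],.008));print('case top',ond([(256,158),(385,158),(264,335),(375,335)],z+.010))
"
```

```text
[[356.4071  29.9011   8.    ]
 [356.0417 -35.7197   8.    ]
 [314.9386  30.2726   8.    ]
 [314.4656 -36.7189   8.    ]]
case top [[318.6896  17.0929  58.8187]
 [318.3653 -30.0289  58.8187]
 [239.782   19.0651  58.8187]
 [239.1083 -30.4269  58.8187]]
```

```bash
python3 -m jog '[[0,0,0,0,-3,0,1],[0,0,0,0,0,4,1],[0,0,0,0,0,0,1],[0,0,0,0,0,0,1]]';python3 -m jog '[[0,0,0,0,0,2,1],[0,0,0,0,0,0,1],[0,0,0,0,0,0,1]]'
python3 -c "
from look import *
look('w6');d=Deck(.6575,-.143,93.7);print(d.inv(cur()[0])*1000)"
```

```text
clock: 10.5
eef_pos: [0.6424, 0.1133, 0.1079]
tool_rot: [179.7, -6.0, 93.4]
ft_force: [-0.1, 0.8, -4.0]
finger_gap: 0.577
clock: 10.75
eef_pos: [0.6426, 0.1136, 0.1061]
tool_rot: [179.6, -6.0, 93.4]
ft_force: [-0.1, 0.6, -4.8]
finger_gap: 0.578
10.75 [0.6426 0.1136 0.1061] [179.6273  -6.0339  93.3863] 0.577799313448028 [-0.053   0.5719 -4.7814]
[262.9002  -1.8174  41.8441]
```

```bash
python3 -m jog '[[0,0,0,0,0,1,1],[0,0,0,0,0,0,1],[0,0,0,0,0,0,1]]'|grep -E 'pos|force';python3 -m jog '[[0,0,0,0,0,1,1],[0,0,0,0,0,0,1],[0,0,0,0,0,0,1]]'|grep -E 'pos|force'
```

```text
eef_pos: [0.6429, 0.1138, 0.1057]
ft_force: [-0.6, 0.2, -2.3]
eef_pos: [0.6429, 0.1139, 0.1055]
ft_force: [-1.4, -1.5, 5.8]
```

```bash
python3 -m jog '[[0,0,0,0,0,-0.7,1],[0,0,0,0,0,0,0],[0,0,0,0,0,0,0],[0,0,0,0,0,0,0],[0,0,0,0,0,0,0]]';python3 -m jog '[[0,0,0,0,0,0,0],[0,0,0,0,0,-15,0],[0,0,0,0,0,-40,0],[0,0,0,0,0,-40,0],[0,0,0,0,0,-40,0]]'
python3 -c "
from look import *
look('s6','scene',['case'])
d=Deck(.6575,-.143,93.7)
plan(cur(),([.436,-.053,.19],[180,0,3.7]),0)
plan(cur(),([.436,-.053,.19],[180,0,93.7]),0)"
```

```text
clock: 11.72
eef_pos: [0.643, 0.114, 0.1049]
tool_rot: [179.6, -6.1, 93.4]
ft_force: [-0.7, 0.7, -0.2]
finger_gap: 1.002
clock: 12.13
eef_pos: [0.6423, 0.0995, 0.2403]
tool_rot: [179.7, -6.1, 93.4]
ft_force: [1.6, -0.3, 0.8]
finger_gap: 0.996
12.1333 [0.6423 0.0995 0.2403] [179.6723  -6.0555  93.408 ] 0.9961593916781185 [ 1.5624 -0.308   0.8024]
case [([353.7, 187.4, 396.7, 233.4], 0.89)]
'[[-0.3,-0.5,6.9,-11.2,-17,2.8,0],[-0.3,-0.5,6.9,-13.2,-15.5,2.9,0],[-0.3,-0.5,6.9,-14.9,-13.8,2.9,0],[-0.3,-0.5,6.9,-16.4,-12,3,0],[-0.3,-0.5,6.9,-17.7,-9.9,3,0]]'
'[[-0.3,-0.5,6.9,-18.8,-7.7,3.1,0],[-0.3,-0.5,6.9,-19.5,-5.5,3.3,0],[-0.3,-0.5,6.9,-20,-3.1,3.4,0],[-0.3,-0.5,6.9,-20.2,-0.7,3.5,0],[-0.3,-0.5,6.9,-20.1,1.7,3.7,0]]'
'[[-0.3,-0.5,6.9,-19.8,4.1,3.9,0],[-0.3,-0.5,6.9,-19.1,6.4,4.1,0],[-0.3,-0.5,6.9,-18.1,8.6,4.2,0]]'
'[[0.2,-0.9,-0.1,-20.9,-31.5,5.3,0],[0.2,-0.9,-0.1,-20.8,-31.5,5.7,0],[0.2,-0.9,-0.1,-20.6,-31.5,6.1,0],[0.2,-0.9,-0.1,-20.5,-31.5,6.6,0],[0.2,-0.9,-0.1,-20.4,-31.5,7,0]]'
'[[0.2,-0.9,-0.1,-20.2,-31.5,7.4,0],[0.2,-0.9,-0.1,-20.1,-31.5,7.8,0]]'
```

```bash
python3 -c "
from h import *
plan(cur(),([.436,-.053,.19],[180,0,45]),0)"
```

```text
'[[-0.2,-0.9,6.9,-20.9,-31.5,5.3,0],[-0.2,-0.9,6.9,-24.4,-28.8,5.5,0],[-0.2,-0.9,6.9,-27.6,-25.7,5.9,0],[-0.2,-0.9,6.9,-30.4,-22.2,6.2,0],[-0.2,-0.9,6.9,-32.7,-18.4,6.7,0]]'
'[[-0.2,-0.9,6.9,-34.6,-14.4,7.2,0],[-0.2,-0.9,6.9,-36,-10.2,7.7,0]]'
```

```bash
python3 -m jog '[[-0.2,-0.9,6.9,-21,-31.5,5,0],[-0.2,-0.9,6.9,-24,-29,6,0],[-0.2,-0.9,6.9,-28,-26,6,0],[-0.2,-0.9,6.9,-30,-22,6,0],[-0.2,-0.9,6.9,-33,-18,7,0]]';python3 -m jog '[[-0.2,-0.9,6.9,-35,-14,7,0],[-0.2,-0.9,6.9,-36,-10,8,0],[0,0,0,0,0,0,0],[0,0,0,0,0,0,0],[0,0,0,0,0,0,0]]'
python3 -c "
from look import *
look('w7','wrist',['tin']);look('s7','scene',['case'])
a=cv2.imread('pics/w7.png');b=cv2.resize(cv2.imread('pics/s7.png')[160:300,270:420],None,fx=2,fy=2)
a[:280,340:]=b;cv2.imwrite('pics/ws7.png',a)"
```

```text
clock: 12.65
eef_pos: [0.4899, -0.0113, 0.2001]
tool_rot: [-179.2, -1.2, 58.5]
ft_force: [0.8, 0.7, 0.0]
finger_gap: 0.999
clock: 13.07
eef_pos: [0.4325, -0.0546, 0.1851]
tool_rot: [-179.6, 0.6, 45.1]
ft_force: [0.6, 0.3, 0.1]
finger_gap: 0.998
13.0667 [ 0.4325 -0.0546  0.1851] [-179.5615    0.6059   45.1447] 0.998364803201663 [0.5916 0.2551 0.1104]
tin [([298.3, 148.5, 354.5, 211.8], 0.96), ([348.0, 225.5, 416.6, 325.9], 0.7), ([215.6, 189.8, 263.6, 239.8], 0.7)]
13.1667 [ 0.4331 -0.0542  0.1851] [-179.5608    0.5816   45.194 ] 0.9980872446131139 [ 0.5174 -0.8035 -0.2314]
case [([334.8, 204.9, 381.4, 256.1], 0.81), ([179.4, 312.7, 245.7, 374.6], 0.43)]
```

View pics/ws7.png

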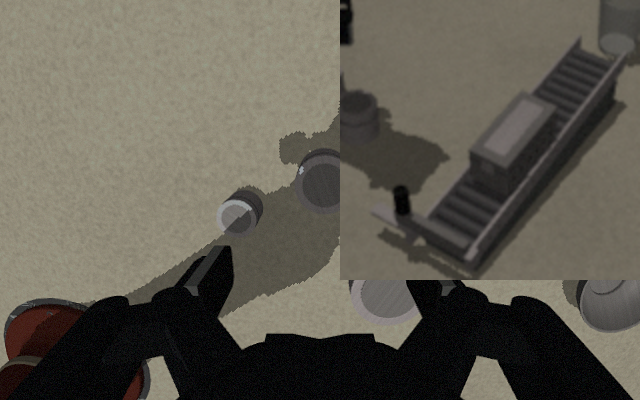

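```bash
python3 -c "
from look import *
from scipy.optimize import least_squares
p,o=load('w7');a=np.linspace(0,2*np.pi,60)
def bb(q):
    u=proj(p,np.vstack([np.c_[q[0]+.027*np.cos(a),q[1]+.027*np.sin(a),0*a+z] for z in(0,.048)]),o);return np.r_[u.min(0),u.max(0)]
k=least_squares(lambda q:bb(q)-np.array([298.3,148.5,354.5,211.8]),[.436,-.053],x_scale=.01);print(k.x,k.fun)
t=([*k.x,.105],[180,0,45]);
print((R.from_euler('xyz',[180,0,45],degrees=True).inv().apply(np.r_[k.x,0]-np.r_[cur()[0][:2],0]))*1000,cur())"
```

```text
[ 0.4406 -0.0534] [-2.4188 -1.5665  2.4124  1.6601]
[6.2325 4.9336 0.    ] (array([ 0.4327, -0.0543,  0.185 ]), array([-179.5311,    0.6248,   45.1765]))
```

```bash
python3 -m jog '[[-0.5,0.6,0,5.5,4,25,0],[0,0,0,0,0,40,0],[0,0,0,0,0,40,0],[0,0,0,0,0,30,0],[0,0,0,0,0,10,0]]';python3 -m jog '[[0,0,0,0,0,0,0],[0,0,0,0,0,0,0],[0,0,0,0,0,0,0]]'
```

```text
clock: 13.68
eef_pos: [0.4363, -0.0534, 0.036]
tool_rot: [-179.7, 0.3, 45.2]
ft_force: [-0.4, 0.4, 0.1]
finger_gap: 0.997
clock: 13.93
eef_pos: [0.4387, -0.054, 0.0404]
tool_rot: [179.9, 0.0, 45.1]
ft_force: [0.0, 0.4, -0.1]
finger_gap: 0.999
```

```bash
python3 -m jog '[[0,0,0,0,0,0,1],[0,0,0,0,0,0,1],[0,0,0,0,0,0,1],[0,0,0,0,0,0,1],[0,0,0,0,0,0,1]]';python3 -m jog '[[0,0,0,0,0,0,1],[0,0,0,0,0,0,1],[0,0,0,0,0,-10,1],[0,0,0,0,0,-20,1],[0,0,0,0,0,-30,1]]';python3 -m jog '[[0,0,0,0,0,-40,1],[0,0,0,0,0,-40,1],[0,0,0,0,0,-10,1],[0,0,0,0,0,0,1],[0,0,0,0,0,0,1]]'
python3 -c "
from look import *
look('s8','scene',['case','tin'])
d=Deck(.6575,-.143,93.7)
print(d.pt(.262,-.002,.09),d.rpy())
plan(cur(),(d.pt(.262,-.002,.09),d.rpy()),1)"
```

```text
clock: 14.35
eef_pos: [0.4381, -0.0543, 0.0411]
tool_rot: [179.9, 0.0, 45.1]
ft_force: [-0.4, -0.0, 8.0]
finger_gap: 0.617
clock: 14.77
eef_pos: [0.4359, -0.0541, 0.0992]
tool_rot: [-179.8, 0.3, 45.1]
ft_force: [1.9, -0.4, -2.6]
finger_gap: 0.616
clock: 15.18
eef_pos: [0.4371, -0.0544, 0.19]
tool_rot: [180.0, 0.1, 45.0]
ft_force: [-0.4, -0.1, -3.2]
finger_gap: 0.619
15.1833 [ 0.4371 -0.0544  0.19  ] [179.964    0.1161  45.0397] 0.6193078622053056 [-0.4359 -0.1171 -3.1602]
case []
tin [([220.5, 216.8, 257.7, 255.9], 0.95), ([258.6, 158.9, 283.1, 187.6], 0.67)]
[0.6433 0.1077 0.154 ] [-180.       -6.0161   93.7   ]
'[[0.3,0.7,-6.1,32.6,4,4.1,1],[0.3,0.7,-6.1,32,7.5,4.5,1],[0.3,0.7,-6.1,30.9,10.9,4.8,1],[0.3,0.7,-6.1,29.5,14.1,5.2,1],[0.3,0.7,-6.1,27.8,17.2,5.4,1]]'
'[[0.3,0.7,-6.1,25.8,20,5.7,1],[0.3,0.7,-6.1,23.4,22.7,5.9,1],[0.3,0.7,-6.1,20.8,25,6.1,1]]'
```

```bash
python3 -m jog '[[0.3,0.7,-6.1,33,4,4,1],[0.3,0.7,-6.1,32,7.5,4,1],[0.3,0.7,-6.1,31,11,5,1],[0.3,0.7,-6.1,29.5,14,5,1],[0.3,0.7,-6.1,28,17,5,1]]';python3 -m jog '[[0.3,0.7,-6.1,26,20,6,1],[0.3,0.7,-6.1,23,23,6,1],[0.3,0.7,-6.1,21,25,6,1],[0,0,0,0,0,0,1],[0,0,0,0,0,0,1]]';python3 -m jog '[[0,0,0,0,0,0,1],[0,0,0,0,0,0,1]]'
python3 -c "
from look import *
look('w9');look('s9','scene',['case'])
d=Deck(.6575,-.143,93.7);print(d.inv(cur()[0])*1000)
a=cv2.imread('pics/w9.png')[:,100:540];b=cv2.resize(cv2.imread('pics/s9.png')[160:300,270:420],None,fx=2.2,fy=2.2)
a=np.vstack([a,np.zeros((1,440,3),np.uint8)]);c=np.zeros((401,330,3),np.uint8);c[:308]=b;cv2.imwrite('pics/ws9.png',np.hstack([a,c]))"
```

```text
clock: 15.75
eef_pos: [0.5673, 0.0484, 0.1673]
tool_rot: [-179.2, -3.6, 75.8]
ft_force: [-0.5, -0.6, -2.6]
finger_gap: 0.618
clock: 16.17
eef_pos: [0.6444, 0.1099, 0.1528]
tool_rot: [-179.7, -5.9, 94.0]
ft_force: [-1.2, 0.3, -2.8]
finger_gap: 0.615
clock: 16.33
eef_pos: [0.6439, 0.1073, 0.1553]
tool_rot: [-179.9, -5.7, 93.8]
ft_force: [-0.2, -0.2, -2.6]
finger_gap: 0.616
16.3333 [0.6439 0.1073 0.1553] [-179.8544   -5.7381   93.8343] 0.6155173775070543 [-0.1649 -0.2447 -2.6286]
16.3833 [0.6442 0.1073 0.156 ] [-179.9233   -5.7458   93.8316] 0.6197052085390965 [ 0.2358 -0.319  -1.2461]
case []
[262.0615  -3.3307  92.7973]
```

View pics/ws9.png

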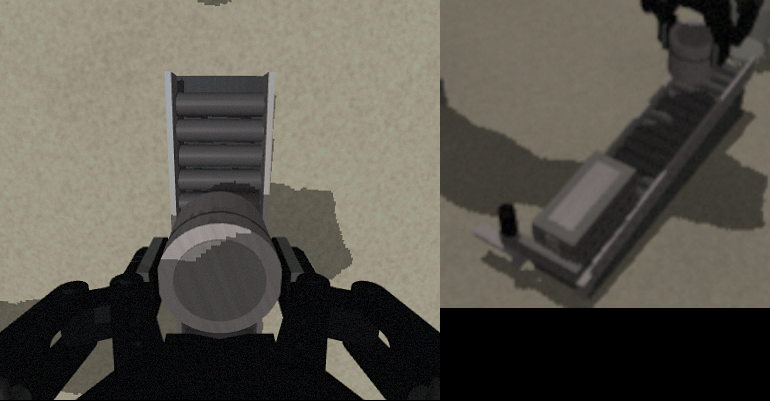

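```bash
python3 -m jog '[[0,0.3,0,2,0,12,1],[0,0,0,0,0,15,1],[0,0,0,0,0,15,1],[0,0,0,0,0,6,1],[0,0,0,0,0,0,1]]';python3 -m jog '[[0,0,0,0,0,0,1],[0,0,0,0,0,2,1],[0,0,0,0,0,0,1],[0,0,0,0,0,0,1]]'
python3 -c "
from look import *
d=Deck(.6575,-.143,93.7);print(d.inv(cur()[0])*1000)"
python3 -m jog '[[0,0,0,0,0,1,1],[0,0,0,0,0,0,1],[0,0,0,0,0,0,1]]'
```

```text
clock: 16.9
eef_pos: [0.6435, 0.1153, 0.1073]
tool_rot: [-179.8, -6.1, 93.9]
ft_force: [0.2, -0.5, -2.7]
finger_gap: 0.617
clock: 17.23
eef_pos: [0.6449, 0.1158, 0.1076]
tool_rot: [179.9, -6.1, 93.9]
ft_force: [0.0, -0.4, -2.4]
finger_gap: 0.615
[265.0134  -4.1737  43.0878]
clock: 17.48
eef_pos: [0.6447, 0.1159, 0.1062]
tool_rot: [180.0, -6.1, 93.9]
ft_force: [-0.3, -1.5, -2.7]
finger_gap: 0.617
```

```bash
python3 -m jog '[[0,0,0,0,-1,1,1],[0,0,0,0,0,0,1],[0,0,0,0,0,0,1]]'|grep -E 'pos|force';python3 -m jog '[[0,0,0,0,0,0.7,1],[0,0,0,0,0,0,1],[0,0,0,0,0,0,1]]'|grep -E 'pos|force'
```

```text
eef_pos: [0.6446, 0.116, 0.106]
ft_force: [-0.0, -0.2, 1.8]
eef_pos: [0.6446, 0.1161, 0.1059]
ft_force: [0.3, -1.1, 5.8]
```

```bash
python3 -m jog '[[0,0,0,0,0,-1,1],[0,0,0,0,0,0,0],[0,0,0,0,0,0,0],[0,0,0,0,0,0,0],[0,0,0,0,0,0,0]]';python3 -m jog '[[0,0,0,0,0,0,0],[0,0,0,0,0,-15,0],[0,0,0,0,0,-40,0],[0,0,0,0,0,-40,0],[0,0,0,0,0,-40,0]]'
for i in 1 2 3 4 5 6 7 8; do python3 -m jog '[[0,0,0,0,0,0,0],[0,0,0,0,0,0,0],[0,0,0,0,0,0,0],[0,0,0,0,0,0,0],[0,0,0,0,0,0,0]]'>/dev/null;done
python3 -c "
from look import *
look('s10','scene',['case','tin']);look('t10','top')
b=cv2.resize(cv2.imread('pics/s10.png')[100:300,190:430],None,fx=2.2,fy=2.2)
c=cv2.resize(cv2.imread('pics/t10.png')[120:260,170:480],None,fx=1.7,fy=1.7)[:,:528];cv2.imwrite('pics/st10.png',np.vstack([b[:360],c[:,:528] if c.shape[1]==528 else cv2.copyMakeBorder(c,0,0,0,528-c.shape[1],0)]))"
```

```text
clock: 18.4
eef_pos: [0.6433, 0.1161, 0.105]
tool_rot: [-180.0, -6.1, 93.9]
ft_force: [-0.0, 0.4, -1.1]
finger_gap: 1.0
clock: 18.82
eef_pos: [0.644, 0.1014, 0.2406]
tool_rot: [-179.9, -6.2, 93.9]
ft_force: [1.4, -0.2, -0.3]
finger_gap: 1.003
22.15 [0.6446 0.1015 0.2396] [179.963   -6.1369  93.9074] 1.0012345561918212 [0.6375 0.2645 0.0299]
case [([313.6, 232.9, 360.2, 280.8], 0.9)]
tin [([221.0, 214.8, 257.7, 259.2], 0.85), ([257.0, 191.8, 273.7, 211.3], 0.82), ([345.9, 219.8, 369.7, 250.1], 0.65), ([391.2, 134.4, 401.1, 157.6], 0.59), ([284.9, 181.3, 410.6, 296.4], 0.52)]
22.3 [0.6446 0.1015 0.2396] [179.9679  -6.1397  93.9075] 1.0006753966467816 [ 0.781  -0.2345  0.014 ]
```

View pics/st10.png

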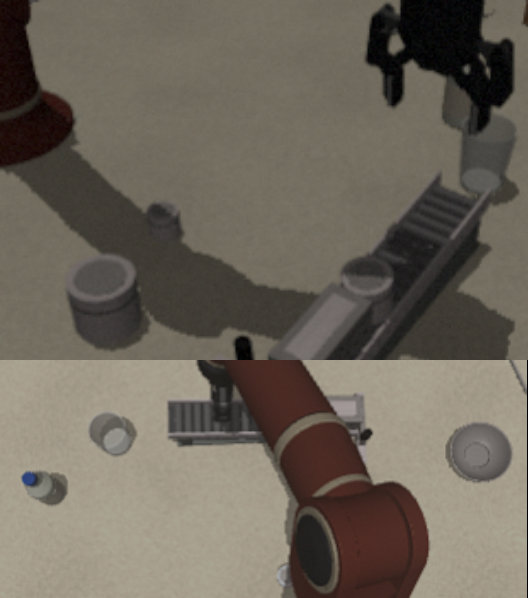

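```bash
for i in 1 2 3 4; do python3 -m jog '[[0,0,0,0,0,-5,0],[0,0,0,0,0,0,0],[0,0,0,0,0,0,0],[0,0,0,0,0,0,0],[0,0,0,0,0,0,0]]'>/dev/null;done
python3 -c "
from look import *
p,o=look('s11','scene',['case','tin'])
d=Deck(.6560,-.145,93.7);a=np.linspace(0,2*np.pi,60)
pts=lambda x:proj(p,np.array([d.pt(x+.027*np.cos(t),.027*np.sin(t),z) for t in a for z in(0,.048)]))
for x in(.137,.147,.160): u=pts(x);print('pred tin',x,u.min(0),u.max(0))
u=proj(p,np.array([d.pt(x,y,z) for x in(0,.11) for y in(-.025,.025) for z in(0,.05)]));print('pred case',u.min(0),u.max(0))
A=cv2.imread('pics/s10.png').astype(int)[200:290,300:380];B=cv2.imread('pics/s11.png').astype(int)[200:290,300:380];print('diff',abs(A-B).mean(),abs(A-B).max())
cv2.imwrite('pics/s11c.png',cv2.resize(cv2.imread('pics/s11.png')[195:300,270:400],None,fx=5,fy=5,interpolation=cv2.INTER_CUBIC))"
```

```text
24.0167 [0.6446 0.0993 0.2595] [179.9714  -6.1326  93.9055] 0.999563249522444 [ 0.0543 -0.2345 -0.2076]
case [([313.0, 227.9, 361.4, 281.0], 0.75)]
tin [([220.4, 214.3, 255.2, 257.5], 0.84), ([347.0, 219.4, 369.0, 247.9], 0.76), ([259.3, 192.6, 271.7, 211.4], 0.76)]
pred tin 0.137 [343.195  215.6573] [367.1851 247.1754]
pred tin 0.147 [345.5997 212.9925] [369.4527 244.3003]
pred tin 0.16 [348.6813 209.5769] [372.3586 240.6159]
pred case [310.1145 226.9648] [358.3403 285.068 ]
diff 2.1699074074074076 39
```

View pics/s11c.png

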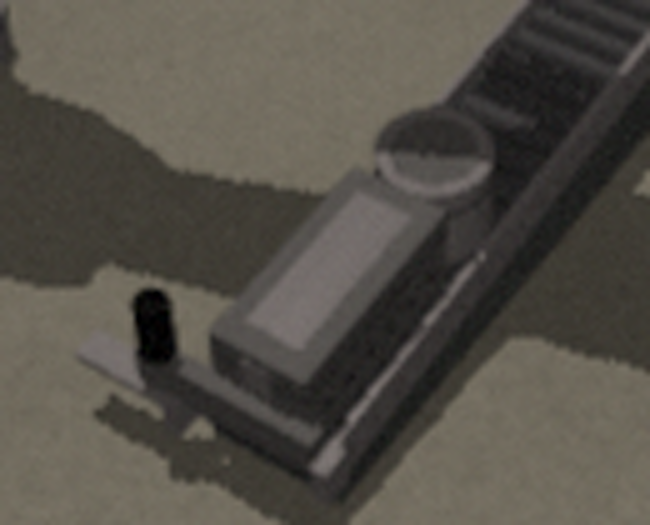

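The picture shows the case at the stop bar and the tin against the case's upper end, both upright and still. The stop bar reaches across the lane, with the knob at about (152,325).

```bash
python3 -c "
from bench import workorder
print(workorder.job_done())"
```

```text
the job is handed in; nothing more can be done
None
```

The job was handed in at about 24 s on the robot's clock. The stop bar is across the lane, the case has rolled down to it, and the middle-sized tin rests against the case.

- **Stop bar:** I pushed the knob with shut fingers until it stopped moving and the force rose to about 12 N. The picture then showed the bar across the lane.
- **Case and tin:** I lowered each one, tilted to the slope, near 265 mm up the lane. I let go after light roller contact, at most about 10 N, and each rolled down by itself.
- **Last checks:** In two scene pictures about 1.9 s apart, the case and tin were upright and showed no clear movement. The tin's detected box is within about 4 pixels of where it should be against the case. The gripper was clear of everything. The last overview showed the beaker, dish and bottle in place.
- **Disagreements:** The top camera read about 5 mm off from the scene and wrist cameras, so I used the wrist camera for the placing. The 1 mm sideways correction just before setting down the tin hardly took effect, because the tin was already touching the rollers. The tin still rolled down freely.

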